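Lay the plaster steps on their back against the stop

ROBOT

A 6-joint arm with a two-finger parallel gripper is mounted at the origin on the work surface. World frame = base frame: x ahead of the robot, y to its left, z up, the work surface at z = 0. Lengths are in mm, angles in rad, forces in N, time in s.
With the tool pointing down it reaches from about 425 to 925 mm from the base axis. Payload 12.5 kg.
Tool frame: the origin (TCP) lies at the very end of the fingers, on their centre line; the grasp point (between the pads) lies env.grip_point_offset behind it (env.grip_point_offset is the distance from the TCP to the grasp point, in mm); z points along the fingers, y is the line along which they close (so a half turn about z gives the same grasp; the last joint's range is limited). The gripper opens to 85 mm and grips with 20 to 120 N. Pads are 22 mm wide; open, the fingers measure 114 mm over their backs; the gripper's body (76 mm by 85 mm) begins 54 mm behind the grasp point. The pads swing forward as they close: fully open they stand 13 mm farther back than shut.
Start: joints at [1.124, 0.491, 1.559, -0, 1.092, -0.106], TCP at [208.884, 589.078, 231.327] pointing down, gripper open.
Joint ranges: [-3.1, 3.1], [-0.84, 2.19], [0.05, 2.79], [-1.13, 4.28], [0.06, 2.93], [-2.69, 2.69]. Speed limits (rad/s): [2.22, 2.22, 2.79, 3.14, 3.14, 3.14].

INTERFACE

Orientations are given as a rotation vector (axis times angle).
In Python, from workcell import env, camera gives the robot as it stands.
- The arm moves only by the tool step_arm, never from a script. Its argument "steps" is a list of rows, each a list of 3 entries, a list of its own where there are three numbers: the shift along the tool's x, y, z in cm, then the turn, a rotation vector about the tool's x, y, z in rad, then the gripper's target within -1 to 1 (fully open at 1, half-way at 0, shut at -1). A call has 1 to 12 rows; each row is the pose to reach, as a shift and turn from the pose commanded when the call began, along the tool's axes at that moment; what a row does not reach only later rows make up. A row lasts 1/10 s, in which the tool goes at most 50 mm and 8.59 degrees, less where a joint would pass 70% of its speed; a pose out of reach is approached as far as the arm can. A call with a gripper value outside its range is refused whole. The fingers move at their own pace and stop on an object; "force" is the grip in N (left out, the last holds). Time passes only in rows, so rows that repeat a pose let the fingers close. It gives the time, the measured TCP pose, the force, the opening and the grip force at its end, in the units of the state.
- env.sense(): the state, without advancing time (a new reading comes with each control period).
- camera(name): name is "scene" or "top" or "wrist"; returns a dict with "image" (384x512x3 uint8, red, green, blue), "z_map" (384x512 float32, mm along the optical axis (not along the pixel's ray), 0 where there is no reading), "mtx" (3x3 intrinsics, pixels), "R" (3x3) and "t" (3): a world point X has camera coordinates R X + t; the wrist camera has in their place "mount" (4x4, takes a point from camera to tool coordinates, whose origin is the TCP and whose axes are the flange's). Camera axes: x right, y down, z forward; pixel columns grow to the right and rows downward; lengths in mm; the calibration is good to about 2 mm. A picture is of the moment at which its call begins: read the wrist's pose just before it.
- env.finish_job(): hands the job in; it is judged then, once.
The state is a dict: "time": time; "q": joint angles; "qvel": joint speeds; "effort": joint torques, N m; "ee_pos": TCP position; "tool_rot": TCP orientation; "force": force on the tool from outside, world axes, zero at the start; "torque": the same for the moment, N m; "opening": finger opening in mm; "gripper_force": force on a finger pad.
Only numpy, scipy, OpenCV 4.12 (cv2) and the standard library are available. Lean on these libraries where they do the work, as an engineer would, in place of code of your own. Each camera call takes 0.05 s, during which the arm holds its last target. There are 200 camera calls.

TASK

The stepped plaster block stands on its tall end on the model stand: push it high on the stepped side so that it topples, without being lifted, onto its flat back with the steps facing up and the thin end towards the stop. Then push it along the board until the thin end bears squarely on the rubber face of the stop, press it home gently with about 10 newtons on the stop (never 20 or more, which would spoil its setting), and leave it there touching the rubber. Do not disturb the other things.

Things in the scene. Friction and masses are not known exactly. Their poses are not given: they have to be found in the camera images.
- stand: model stand: plywood board 320 mm (its x) by 560 mm (its y), 18 mm thick, fixed. Origin: in the underside, mid-width, 10 mm to +y of mid-length; its top is 18 mm above. Its +y points to the stop, roughly to the robot's left; the yaw varies. Nothing on the board is fastened but the stop.
- stop: stop at the board's +y end: a wooden beam carrying a sliding cross bar with a rubber face towards -y, 290 mm long, top 42 mm above the board. Origin: on the board's top, mid-width, in the plane of the face when the bar is fully back; axes as the stand's. The bar is clamped anywhere 0 to 25 mm in front (-y) of that plane, not measured: find it by feel or sight. The rubber gives 1 mm per 6 N, 5 mm at most.
- block: hollow plaster staircase of three steps, standing on its tall end: 100 wide (x), 88 deep (y), 170 mm tall. Origin: centre of the underside as it stands. Its +y faces out of the flat back (plane y = +44 mm), at the start towards the stop within 0.2 rad. Depth from the back plane: 88 mm up to height 57, 59 mm up to 114, 29 mm above. About 0.6 kg; mass and friction vary.
- riser (a point): middle of the uppermost riser, on the stepped (-y) side of the block near its top: body y +15, z 142 mm. About 1 to 2 N here tips the block; it overbalances onto its back at some 28 degrees of lean, and falls clear of the finger.
- heel (a point): middle of the block's lower back edge as it stands (body y +44 mm, z 0): the edge it turns about. Once it lies, the face rising 88 mm above this edge, 100 mm wide, is the rear one to push on. Sliding the lying block takes some 2 to 7 N while it moves (about 1 N is left when the push pauses), on top of the force on the stop.
- top_end (a point): middle of the back edge of the block's thin end (body y +44, z 170 mm); once it lies, this is at board level in the middle of the leading end, which is 29 mm high and 100 mm wide.
- column: small round plaster column, 56 mm across the foot, 120 mm tall, standing on the board in the lane beside the stepped block; origin under its centre. Bystander.
- ink: small glass ink jar, 40 mm across, 60 mm tall, standing at the end of the board far from the stop. Bystander; origin under its centre.
- tumbler: empty glass tumbler, 76 mm across, 95 mm tall, on the table to the left of the board. Bystander; origin under its centre.
- jar: green glass jar with a steel lid, 72 mm across, 100 mm tall, on the table to the right of the board. Bystander; origin under its centre.
- brush: paint brush lying on the table to the right of the board. Bystander.
- stone: dark eraser, 45 x 35 x 22 mm, on the table to the left of the board. Bystander; origin under its centre.
Not all that is in view belongs to the job. What is shaped like the block but red is not meant.

How it is judged:
By the outcome, as a careful person would: the job done as asked, in the order asked, and still so for the second after the job is handed in, with the robot touching nothing.
It also fails if it takes over 58 s, if anything falls off the work surface, if the arm or the gripper's body presses on something with over 40 N, if the wrist force passes 120 N, or if a joint passes its speed limit or range.

## Working session

There is one attempt and no reset: what is moved stays moved. The work goes in short steps, Python scripts to look and compute and a tool call to move; the robot and the scene stay as the last step left them, time stands still between calls to the robot, and variables do not carry over. Pictures are saved under pics/ and viewed, at most 10 in all, crops included, and the job is handed in when it is done.

Besides the shell and the picture viewer there is one more tool, called after "Emit:" as name(argument=value, ...), one argument or row to a line, values as JSON. step_arm: Moves the arm, as the interface text tells. Its arguments: {"type":"object","properties":{"steps":{"type":"array"},"force":{"type":"number"}},"required":["steps"]}

```bash
ls; mkdir -p pics
python3 - <<'E'
from workcell import env, camera
import cv2, numpy as np
s=env.sense(); print({k:np.round(v,3).tolist() for k,v in s.items()}, env.grip_point_offset)
for n in("top","scene"):
    c=camera(n); np.savez(f"pics/{n}0.npz",**c); cv2.imwrite(f"pics/{n}0.png",c["image"][:,:,::-1]); print(n,c["mtx"],c["R"],c["t"])
E
```

```text
pics
{'time': 0.0, 'q': [1.124, 0.492, 1.559, -0.0, 1.092, -0.106], 'qvel': [-0.001, -0.001, 0.001, -0.001, -0.001, 0.001], 'effort': [-0.002, -61.846, -26.158, -0.0, 0.004, -0.0], 'ee_pos': [208.776, 588.846, 230.708], 'tool_rot': [-0.533, -3.096, 0.002], 'force': [0.04, 0.413, 0.41], 'torque': [0.015, 0.009, -0.039], 'gripper_force': 0.0, 'opening': 85.666} 18.700000000000003
top [[472.13492732   0.         249.1244296 ]
 [  0.         472.13492732 193.00755729]
 [  0.           0.           1.        ]] [[-0.00597159 -0.99998157  0.00109471]
 [-0.98340966  0.00567414 -0.18130978]
 [ 0.18130023 -0.00215925 -0.98342542]] [ -60.11987705  491.17249893 1623.59076341]
scene [[357.40339925   0.         260.70325654]
 [  0.         357.40339925 192.39082226]
 [  0.           0.           1.        ]] [[ 0.38501965  0.92290295  0.00316457]
 [ 0.71783098 -0.2973084  -0.62954459]
 [-0.58006771  0.24465867 -0.77695791]] [-135.12861164 -278.59769343 1470.68159231]
```

View pics/top0.png

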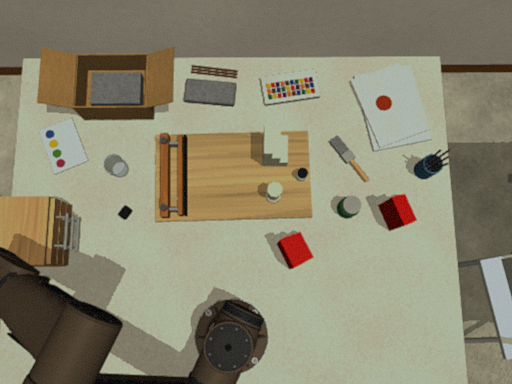

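View pics/scene0.png

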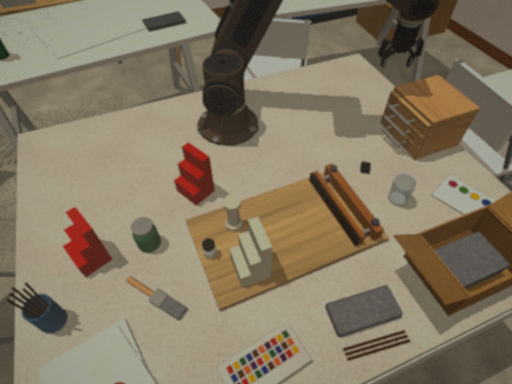

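The top view shows the off-white stepped block at (275,145), the column at (274,191), the ink at (302,174), and the stop's bar near x≈183. The candidates for the block are the white staircase at (275,145) and the red ones at (295,250) and (397,212). Only the white one is plaster and on the board. I'll confirm it in a crop and measure.

```bash
cat > h.py <<'E'
import numpy as np, cv2
def cloud(c):
    z=c["z_map"]; v,u=np.mgrid[:z.shape[0],:z.shape[1]]; K=c["mtx"]
    p=np.stack([(u-K[0,2])/K[0,0]*z,(v-K[1,2])/K[1,1]*z,z],-1)
    P=(p-c["t"])@c["R"]; P[z==0]=np.nan; return P
E
python3 - <<'E'
from h import *
c=dict(np.load("pics/top0.npz")); P=cloud(c); im=c["image"]
cv2.imwrite("pics/crop0.png",cv2.resize(im[120:230,145:325,::-1],None,fx=4,fy=4,interpolation=cv2.INTER_CUBIC))
d=dict(np.load("pics/scene0.npz")); Q=cloud(d)
def box(A,lo,hi,n):
    A=A[(A[:,2]>lo)&(A[:,2]<hi)]
    r=cv2.minAreaRect(A[:,:2].astype(np.float32)); print(n,len(A),np.round(r[0],1),np.round(r[1],1),round(r[2],2),'z',np.round(np.percentile(A[:,2],[5,50,95]),1)); return r
R=P[128:226,150:318].reshape(-1,3)
r=box(R,9,26,"board"); print(cv2.boxPoints(r).round(1).tolist())
S=P[130:222,176:190].reshape(-1,3); box(S,48,75,"bar")
B=P[120:170,255:295].reshape(-1,3)
for lo,hi in((175,200),(120,145),(65,88),(60,200)): box(B,lo,hi,f"blk{lo}")
C=P[178:206,262:288].reshape(-1,3); box(C,125,150,"col"); box(C,40,150,"col all")
I=P[164:182,293:311].reshape(-1,3); box(I,60,90,"ink")
SB=Q[210:300,225:280].reshape(-1,3)
for lo,hi in((178,200),(122,142),(66,86)): r=box(SB,lo,hi,f"scene blk{lo}"); print(cv2.boxPoints(r).round().tolist())
E
```

```text
board 10120 [562.   -4.2] [609.7 361.3] 89.7 z [12.4 19.  24.5]
[[379.79998779296875, -308.1000061035156], [741.0999755859375, -310.0], [744.2999877929688, 299.70001220703125], [383.0, 301.6000061035156]]
bar 645 [557.4 175.6] [290.8  37.6] 2.17 z [54.5 61.7 68. ]
blk175 271 [ 644.4 -126. ] [ 26.9 101.7] 89.33 z [181.3 189.  193.5]
blk120 258 [ 644. -142.] [ 55.3 102.4] 89.17 z [125.8 133.  139.7]
blk65 235 [ 642.4 -155.2] [ 85.5 102.2] 89.03 z [68.6 76.8 83. ]
blk60 844 [ 643.2 -155.1] [ 86.1 103.7] 88.83 z [ 71.3 133.  191.9]
col 191 [ 484.7 -148.4] [49.9 49.5] 82.33 z [131.8 139.2 145.4]
col all 223 [ 484.7 -148.4] [49.9 49.5] 82.33 z [ 52.4 137.9 144.9]
ink 91 [ 555.4 -250.1] [32.7 34.4] 80.03 z [69.8 77.4 84.6]
scene blk178 419 [ 644.5 -128.1] [ 29.4 101.2] 88.42 z [183.4 187.8 190.3]
[[593.0, -141.0], [695.0, -144.0], [695.0, -115.0], [594.0, -112.0]]
scene blk122 480 [ 597.2 -144.6] [197.5  58.5] 0.46 z [125.3 131.9 136. ]
[[498.0, -116.0], [499.0, -175.0], [696.0, -173.0], [696.0, -115.0]]
scene blk66 507 [ 591.1 -156.2] [ 87.5 207.4] 88.36 z [68.9 75.1 84. ]
[[486.0, -197.0], [693.0, -203.0], [696.0, -115.0], [489.0, -109.0]]
```

View pics/crop0.png

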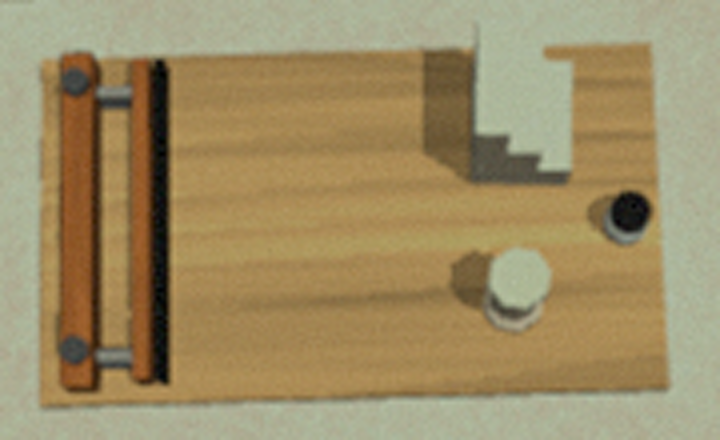

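The crop shows the white plaster block at crop (520,100), with steps facing right (-y, away from the stop) and its flat back towards the stop. It is the one meant, since the others are red. The lane to the stop is clear. Next I'll refine the board yaw and the rubber face.

Run:
```python
from h import *
c=dict(np.load("pics/top0.npz")); im=c["image"].astype(float); K=c["mtx"]
def onz(u,v,z):
    r=np.stack([(u-K[0,2])/K[0,0],(v-K[1,2])/K[1,1],np.ones_like(u)],-1)@c["R"]; o=-c["R"].T@c["t"]
    return o+r*((z-o[2])/r[:,2])[:,None]
g=cv2.GaussianBlur(im,(3,3),0)
sat=g[:,:,0]-g[:,:,2]   # wood is high
def edge(sig):  # subpixel location of max |grad|
    d=np.abs(np.diff(sig)); i=int(d.argmax()); a=d[max(i-1,0):i+2]; return i+.5+(0 if len(a)<3 else (a[2]-a[0])/(2*(2*a[1]-a[0]-a[2])+1e-9))
def fit(P,n,axis):
    x=P[:,1-axis]; y=P[:,axis]; p=np.polyfit(x,y,1)
    for _ in range(3):
        k=np.abs(y-np.polyval(p,x))<2; p=np.polyfit(x[k],y[k],1)
    print(n,"slope",p[0].round(4),"at mid",np.polyval(p,x.mean()).round(1),x.mean().round(1),k.sum(),len(k))
cols=np.r_[195:262].astype(float)
u=cols; fit(onz(u,np.array([125+edge(sat[125:140,int(k)]) for k in u]),18),"far edge x(y)",0)
u=np.r_[195:305].astype(float); fit(onz(u,np.array([210+edge(sat[210:226,int(k)]) for k in u]),18),"near edge x(y)",0)
v=np.r_[180:212].astype(float); fit(onz(np.array([303+edge(sat[int(k),303:320]) for k in v]),v,18),"-y edge y(x)",1)
v=np.r_[140:210].astype(float); R=g.sum(2)
uu=np.array([183+edge(R[int(k),183:194]) for k in v])
for z in(18,60): fit(onz(uu,v,z),f"rubber dark->board edge z{z} y(x)",1)
uu=np.array([178+edge(R[int(k),178:186]) for k in v]); fit(onz(uu,v,60),"wood->rubber z60",1)
v=np.r_[124:150].astype(float); uu=np.array([258+edge(R[int(k),258:270]) for k in v]); fit(onz(uu,v,188),"block back top edge y(x)",1)
```

```text
far edge x(y) slope -0.0254 at mid 722.3 13.3 67 67
near edge x(y) slope -0.0218 at mid 404.1 -63.9 110 110
-y edge y(x) slope 0.0225 at mid -284.0 485.5 32 32
rubber dark->board edge z18 y(x) slope 0.0192 at mid 162.2 565.8 70 70
rubber dark->board edge z60 y(x) slope 0.0192 at mid 156.6 556.2 70 70
wood->rubber z60 slope 0.025 at mid 173.5 556.3 70 70
block back top edge y(x) slope -0.0721 at mid -112.7 653.8 25 26
```

Emit:
step_arm(
  steps=[
    [[0, 0, -3], [0, 0, 0.1], 0],
    [[-4, -3, -4], [0, 0, 0.2], 0],
  ],
)

```text
time: 0.3
ee_pos: [234.7, 550.8, 272.3]
tool_rot: [-0.839, -3.027, -0.004]
force: [1.1, -0.0, 0.3]
opening: 59.3
gripper_force: 0.0
```

```bash
cat >> h.py <<'E'
from scipy.spatial.transform import Rotation as Ro
def plan(pts):
    from workcell import env
    s=env.sense(); R=Ro.from_rotvec(s["tool_rot"]).as_matrix(); ya=np.arctan2(R[1,1],R[0,1])
    print("tool y angle",ya.round(3),"tilt",np.round(R[:,2],3),"F",np.round(s["force"],2),"pos",np.round(s["ee_pos"],1),"t",s["time"],"open",s["opening"])
    for p,a in pts: 
        Rt=Ro.from_euler("z",a).as_matrix()@np.array([[0,1,0],[1,0,0],[0,0,-1.]])  # tool y along world x
        print(p,a,"shift cm",np.round(R.T@(np.array(p)-s["ee_pos"])/10,2),"turn",np.round(Ro.from_matrix(R.T@Rt).as_rotvec(),3))
E
python3 -c "
from h import *
plan([((520,200,270),0),((640,-150,270),-.04),((640,-225,230),-.04)])"
```

```text
tool y angle 1.03 tilt [ 0.001  0.003 -1.   ] F [ 1.06 -0.02  0.31] pos [234.7 550.8 272.3] t 0.3 open 59.261104691297525
(520, 200, 270) 0 shift cm [-42.51 -15.38   0.16] turn [ 0.002 -0.002  1.03 ]
(640, -150, 270) -0.04 shift cm [-70.82 -39.21   0.08] turn [ 0.002 -0.002  1.07 ]
(640, -225, 230) -0.04 shift cm [-74.69 -45.65   4.06] turn [ 0.002 -0.002  1.07 ]
```

Emit:
step_arm(
  steps=[
    [[-42.5, -15.4, 0], [0, 0, 1.03], 0],
    [[-42.5, -15.4, 0], [0, 0, 1.03], 0],
    [[-42.5, -15.4, 0], [0, 0, 1.03], 0],
    [[-42.5, -15.4, 0], [0, 0, 1.03], 0],
    [[-42.5, -15.4, 0], [0, 0, 1.03], 0],
    [[-42.5, -15.4, 0], [0, 0, 1.03], 0],
    [[-42.5, -15.4, 0], [0, 0, 1.03], 0],
    [[-42.5, -15.4, 0], [0, 0, 1.03], 0],
    [[-42.5, -15.4, 0], [0, 0, 1.03], 0],
    [[-42.5, -15.4, 0], [0, 0, 1.03], 0],
    [[-42.5, -15.4, 0], [0, 0, 1.03], 0],
    [[-42.5, -15.4, 0], [0, 0, 1.03], 0],
  ],
)

```text
time: 1.5
ee_pos: [520.4, 198.0, 270.9]
tool_rot: [-2.221, -2.221, 0.001]
force: [-0.1, 0.3, -0.8]
opening: 43.0
gripper_force: 0.0
```

```bash
python3 -c "
from h import *
plan([((643,-150,270),-.04),((643,-230,260),-.04),((643,-225,160),-.04)])"
```

```text
tool y angle 0.0 tilt [-0.001  0.    -1.   ] F [-0.11  0.25 -0.76] pos [520.4 198.  270.9] t 1.5 open 42.97351601984748
(643, -150, 270) -0.04 shift cm [-34.81  12.24   0.08] turn [-0.001 -0.     0.04 ]
(643, -230, 260) -0.04 shift cm [-42.81  12.24   1.08] turn [-0.001 -0.     0.04 ]
(643, -225, 160) -0.04 shift cm [-42.31  12.25  11.08] turn [-0.001 -0.     0.04 ]
```

Emit:
step_arm(
  steps=[
    [[-35, 12.2, 0], [0, 0, 0.04], 0],
    [[-35, 12.2, 0], [0, 0, 0.04], 0],
    [[-35, 12.2, 0], [0, 0, 0.04], 0],
    [[-35, 12.2, 0], [0, 0, 0.04], 0],
    [[-35, 12.2, 0], [0, 0, 0.04], 0],
    [[-35, 12.2, 0], [0, 0, 0.04], 0],
    [[-35, 12.2, 0], [0, 0, 0.04], 0],
    [[-35, 12.2, 0], [0, 0, 0.04], 0],
    [[-42, 12.2, 1], [0, 0, 0.04], 0],
    [[-42, 12.2, 1], [0, 0, 0.04], 0],
    [[-42, 12.2, 1], [0, 0, 0.04], 0],
    [[-42, 12.2, 1], [0, 0, 0.04], 0],
  ],
)

```text
time: 2.7
ee_pos: [643.1, -221.0, 261.1]
tool_rot: [-2.264, -2.177, -0.0]
force: [0.0, 0.6, 1.3]
opening: 42.9
gripper_force: 0.0
```

Run:
```python
from h import *
from workcell import env,camera
s=env.sense(); c=camera("wrist"); cv2.imwrite("pics/w1.png",c["image"][:,:,::-1]); T=c["mount"]
z=c["z_map"]; v,u=np.mgrid[:z.shape[0],:z.shape[1]]; K=c["mtx"]
p=np.stack([(u-K[0,2])/K[0,0]*z,(v-K[1,2])/K[1,1]*z,z],-1).reshape(-1,3)[z.ravel()>0]
p=p@T[:3,:3].T+T[:3,3]; P=p@Ro.from_rotvec(s["tool_rot"]).as_matrix().T+s["ee_pos"]
k=(P[:,0]>575)&(P[:,0]<715)&(P[:,1]>-210)&(P[:,1]<-90)
for lo,hi in((182,196),(127,138),(70,80)):
    A=P[k&(P[:,2]>lo)&(P[:,2]<hi)]
    if len(A)>20: print(lo,len(A),cv2.boxPoints(cv2.minAreaRect(A[:,:2].astype(np.float32))).round(1).tolist(),np.median(A[:,2]).round(1))
plan([((643,-200,160),-.04),((643,-155,160),-.04)])
```

```text
182 5720 [[593.2999877929688, -141.10000610351562], [693.7000122070312, -144.10000610351562], [694.5, -114.9000015258789], [594.2000122070312, -111.80000305175781]] 188.7
127 3264 [[592.4000244140625, -170.5], [692.5999755859375, -174.3000030517578], [693.7000122070312, -145.10000610351562], [593.5, -141.3000030517578]] 132.8
70 1554 [[591.7000122070312, -200.60000610351562], [691.5999755859375, -203.1999969482422], [692.2000122070312, -180.39999389648438], [592.2999877929688, -177.89999389648438]] 75.8
tool y angle -0.039 tilt [ 0.  0. -1.] F [ 0.18  0.26 -0.22] pos [ 643.2 -220.6  261.4] t 2.75 open 42.86423897972071
(643, -200, 160) -0.04 shift cm [ 2.06 -0.11 10.14] turn [ 0.    -0.     0.001]
(643, -155, 160) -0.04 shift cm [ 6.55 -0.28 10.14] turn [ 0.    -0.     0.001]
```

View pics/w1.png

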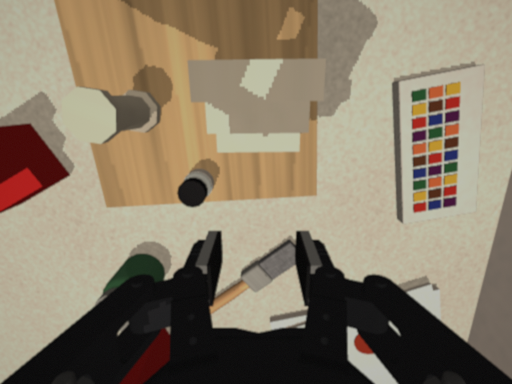

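The wrist view shows the block straight ahead at (257,100) and the ink at (195,187) to the left, clear of the path. I'll lower to riser height and advance.

Emit:
step_arm(
  steps=[
    [[0, -0.3, 5], [0, 0, 0], 0],
    [[0, -0.3, 10], [0, 0, 0], 0],
    [[2, -0.3, 10], [0, 0, 0], 0],
    [[4, -0.3, 10], [0, 0, 0], 0],
    [[5, -0.3, 10], [0, 0, 0], 0],
    [[5.5, -0.3, 10], [0, 0, 0], 0],
    [[6, -0.3, 10], [0, 0, 0], 0],
    [[6.3, -0.3, 10], [0, 0, 0], 0],
    [[6.6, -0.3, 10], [0, 0, 0], 0],
    [[6.9, -0.3, 10], [0, 0, 0], 0],
    [[7.2, -0.3, 10], [0, 0, 0], 0],
    [[7.5, -0.3, 10], [0, 0, 0], 0],
  ],
)

```text
time: 3.95
ee_pos: [643.1, -147.7, 161.1]
tool_rot: [2.266, 2.176, -0.0]
force: [-0.4, -2.2, 0.4]
opening: 42.5
gripper_force: 0.7
```

```bash
python3 -c "
from h import *
plan([])"
```

```text
tool y angle -0.04 tilt [ 0. -0. -1.] F [-0.38 -2.19  0.42] pos [ 643.1 -147.7  161.1] t 3.95 open 42.49610270688096
```

Emit:
step_arm(
  steps=[
    [[0.4, 0, 0], [0, 0, 0], 0],
    [[0.8, 0, 0], [0, 0, 0], 0],
    [[1.2, 0, 0], [0, 0, 0], 0],
    [[1.6, 0, 0], [0, 0, 0], 0],
    [[2, 0, 0], [0, 0, 0], 0],
    [[2.4, 0, 0], [0, 0, 0], 0],
    [[2.8, 0, 0], [0, 0, 0], 0],
    [[3.2, 0, 0], [0, 0, 0], 0],
    [[3.6, 0, 0], [0, 0, 0], 0],
  ],
)

```text
time: 4.85
ee_pos: [644.5, -111.1, 160.9]
tool_rot: [-2.265, -2.176, -0.0]
force: [-0.3, 0.2, 0.6]
opening: 42.9
gripper_force: 0.3
```

Run:
```python
from h import *
from workcell import camera
plan([])
c=camera("scene"); P=cloud(c)
cv2.imwrite("pics/s2.png",cv2.resize(c["image"][150:310,180:400,::-1],None,fx=3,fy=3))
```

```text
tool y angle -0.04 tilt [-0.  0. -1.] F [-0.29  0.22  0.62] pos [ 644.5 -111.1  160.9] t 4.85 open 42.868339573677865
```

View pics/s2.png

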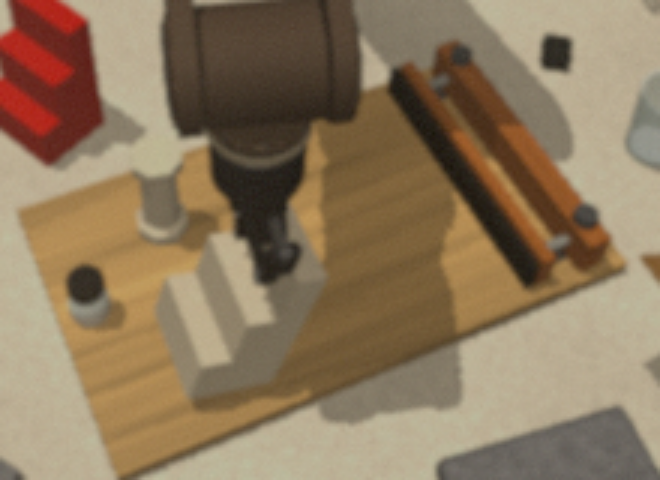

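The block leans about 15° towards the stop on its heel edge (crop (245,310)) and isn't sliding. I'll continue.

Emit:
step_arm(
  steps=[
    [[0.4, 0, 0], [0, 0, 0], 0],
    [[0.8, 0, 0], [0, 0, 0], 0],
    [[1.2, 0, 0], [0, 0, 0], 0],
    [[1.6, 0, 0], [0, 0, 0], 0],
    [[2, 0, 0], [0, 0, 0], 0],
    [[2.4, 0, 0], [0, 0, 0], 0],
    [[2.8, 0, 0], [0, 0, 0], 0],
    [[3.2, 0, 0], [0, 0, 0], 0],
    [[3.6, 0, 0], [0, 0, 0], 0],
    [[3.6, 0, 0], [0, 0, 0], 0],
    [[3.6, 0, 0], [0, 0, 0], 0],
    [[3.6, 0, 0], [0, 0, 0], 0],
  ],
)

```text
time: 6.1
ee_pos: [646.0, -75.8, 161.1]
tool_rot: [-2.266, -2.176, -0.0]
force: [-0.3, -0.4, 0.7]
opening: 42.6
gripper_force: 0.0
```

```bash
cat >> h.py <<'E'
def wcloud():
    from workcell import env,camera
    s=env.sense(); c=camera("wrist"); T=c["mount"]
    z=c["z_map"]; v,u=np.mgrid[:z.shape[0],:z.shape[1]]; K=c["mtx"]
    p=np.stack([(u-K[0,2])/K[0,0]*z,(v-K[1,2])/K[1,1]*z,z],-1); p[z==0]=np.nan
    p=p.reshape(-1,3)@T[:3,:3].T+T[:3,3]; return p@Ro.from_rotvec(s["tool_rot"]).as_matrix().T+s["ee_pos"], c["image"]
E
python3 - <<'E'
from h import *
from workcell import camera
plan([])
c=camera("scene"); P=cloud(c)[180:310,200:330].reshape(-1,3)
k=(P[:,0]>580)&(P[:,0]<715)&(P[:,1]>-200)&(P[:,1]<140)
for lo,hi in((100,115),(70,85),(42,54)):
    A=P[k&(P[:,2]>lo)&(P[:,2]<hi)]; print(lo,len(A)); 
    if len(A)>10: print(np.round(np.percentile(A,[2,50,98],axis=0),1).tolist())
cv2.imwrite("pics/s3.png",cv2.resize(c["image"][150:310,180:400,::-1],None,fx=3,fy=3))
E
```

```text
tool y angle -0.04 tilt [ 0.  0. -1.] F [-0.32 -0.38  0.7 ] pos [646.  -75.8 161.1] t 6.1 open 42.62967991633558
100 1043
[[598.1, -143.5, 100.3], [658.5, -70.1, 105.8], [696.4, 32.7, 114.6]]
70 146
[[692.9, -134.2, 70.3], [695.8, -54.1, 77.6], [699.0, 33.1, 84.5]]
42 54
[[692.6, -124.4, 42.3], [695.1, -83.2, 48.1], [696.7, -38.7, 53.3]]
```

View pics/s3.png

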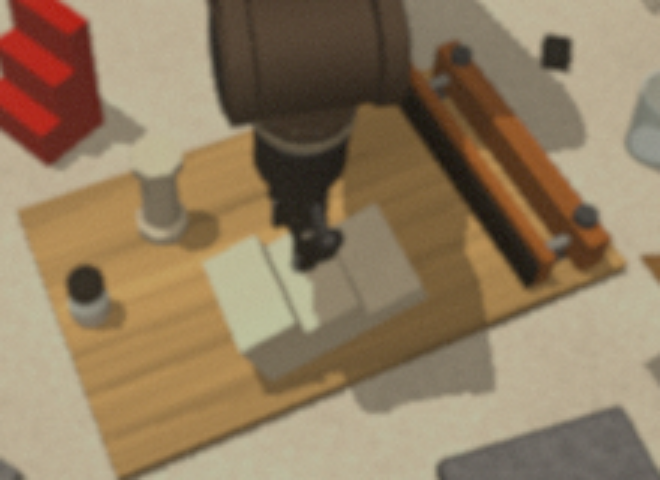

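The block now lies on its back, steps up, thin end towards the stop (crop (315,290)). I'll back off and measure it from the wrist camera.

Emit:
step_arm(
  steps=[
    [[-4, 0, -4], [0, 0, 0], 0],
    [[-8, 0, -8], [0, 0, 0], 0],
    [[-12, -0.3, -8], [0, 0, -0.06], 0],
    [[-12, -0.3, -8], [0, 0, -0.06], 0],
    [[-12, -0.3, -8], [0, 0, -0.06], 0],
    [[-12, -0.3, -8], [0, 0, -0.06], 0],
  ],
)

```text
time: 6.75
ee_pos: [638.0, -194.7, 240.5]
tool_rot: [-2.199, -2.243, 0.0]
force: [0.5, -0.1, -0.9]
opening: 42.7
gripper_force: 0.0
```

Run:
```python
from h import *
P,im=wcloud(); print(np.isfinite(P[:,0]).mean())
k=(P[:,0]>570)&(P[:,0]<720)&(P[:,1]>-170)&(P[:,1]<140)
for lo,hi in((101,111),(71,83),(42,52)):
    A=P[k&(P[:,2]>lo)&(P[:,2]<hi)]
    if len(A)>20: print(lo,len(A),cv2.boxPoints(cv2.minAreaRect(A[:,:2].astype(np.float32))).round(1).tolist(),np.median(A[:,2]).round(1))
A=P[(P[:,0]>400)&(P[:,0]<720)&(P[:,1]>100)&(P[:,1]<200)&(P[:,2]>54)&(P[:,2]<66)]
if len(A)>20: print("bar",len(A),cv2.boxPoints(cv2.minAreaRect(A[:,:2].astype(np.float32))).round(1).tolist())
plan([((643,-150,48),.023),((645,-180,48),.023)])
```

```text
0.9960835774739584
101 7159 [[594.5, -111.69999694824219], [694.5, -114.5], [696.0999755859375, -57.20000076293945], [596.0999755859375, -54.400001525878906]] 106.7
71 3231 [[596.0, -114.0999984741211], [696.5, -114.19999694824219], [696.7000122070312, -22.100000381469727], [596.2000122070312, -21.899999618530273]] 77.7
tool y angle 0.021 tilt [-0.001  0.001 -1.   ] F [-0.39  0.25  0.29] pos [ 638.1 -194.4  240.5] t 6.8 open 42.81620262844367
(643, -150, 48) 0.023 shift cm [ 4.41  0.6  19.25] turn [-0.001 -0.001 -0.002]
(645, -180, 48) 0.023 shift cm [ 1.41  0.73 19.25] turn [-0.001 -0.001 -0.002]
```

Emit:
step_arm(
  steps=[
    [[0.8, 0.7, 5], [0, 0, 0], 0.4],
    [[0.8, 0.7, 10], [0, 0, 0], 0.4],
    [[0.8, 0.7, 15], [0, 0, 0], 0.4],
    [[0.8, 0.7, 19.2], [0, 0, 0], 0.4],
    [[2.8, 0.7, 19.2], [0, 0, 0], 0.4],
    [[4.5, 0.7, 19.2], [0, 0, 0], 0.4],
    [[5.5, 0.7, 19.2], [0, 0, 0], 0.4],
    [[6, 0.7, 19.2], [0, 0, 0], 0.4],
    [[6.3, 0.7, 19.2], [0, 0, 0], 0.4],
    [[6.6, 0.7, 19.2], [0, 0, 0], 0.4],
    [[6.9, 0.7, 19.2], [0, 0, 0], 0.4],
    [[7.2, 0.7, 19.2], [0, 0, 0], 0.4],
  ],
)

```text
time: 8.0
ee_pos: [644.2, -124.0, 49.6]
tool_rot: [2.199, 2.241, 0.001]
force: [1.5, -4.3, 1.7]
opening: 59.4
gripper_force: 0.0
```

Emit:
step_arm(
  steps=[
    [[0.4, 0, 0], [0, 0, 0], 0.4],
    [[0.8, 0, 0], [0, 0, 0], 0.4],
    [[1.2, 0, 0], [0, 0, 0], 0.4],
    [[1.6, 0, 0], [0, 0, 0], 0.4],
    [[2, 0, 0], [0, 0, 0], 0.4],
    [[2.4, 0, 0], [0, 0, 0], 0.4],
    [[2.8, 0, 0], [0, 0, 0], 0.4],
    [[3.2, 0, 0], [0, 0, 0], 0.4],
    [[3.6, 0, 0], [0, 0, 0], 0.4],
    [[4.0, 0, 0], [0, 0, 0], 0.4],
  ],
)

```text
time: 9.0
ee_pos: [642.8, -83.1, 49.1]
tool_rot: [-2.199, -2.244, 0.0]
force: [0.3, -4.8, 2.4]
opening: 59.6
gripper_force: 0.0
```

Emit:
step_arm(
  steps=[
    [[0.4, 0, 0], [0, 0, 0], 0.4],
    [[0.8, 0, 0], [0, 0, 0], 0.4],
    [[1.2, 0, 0], [0, 0, 0], 0.4],
    [[1.6, 0, 0], [0, 0, 0], 0.4],
    [[2, 0, 0], [0, 0, 0], 0.4],
    [[2.3, 0, 0], [0, 0, 0], 0.4],
    [[2.6, 0, 0], [0, 0, 0], 0.4],
    [[2.9, 0, 0], [0, 0, 0], 0.4],
    [[3.2, 0, 0], [0, 0, 0], 0.4],
    [[3.5, 0, 0], [0, 0, 0], 0.4],
  ],
)

```text
time: 10.0
ee_pos: [642.1, -48.2, 49.1]
tool_rot: [-2.199, -2.244, 0.001]
force: [-0.2, -6.4, 2.1]
opening: 59.9
gripper_force: 0.0
```

Run:
```python
from h import *
from workcell import camera
plan([])
for n in("top","scene"):
    c=camera(n); np.savez(f"pics/{n}4.npz",**c); P=cloud(c).reshape(-1,3); k=(P[:,0]>585)&(P[:,0]<705)&(P[:,1]>0)&(P[:,1]<140)&(P[:,2]>38)&(P[:,2]<56)
    A=P[k]; print(n,len(A),cv2.boxPoints(cv2.minAreaRect(A[:,:2].astype(np.float32))).round(1).tolist() if len(A)>10 else '')
o=cv2.resize(c["image"][150:310,180:400,::-1],None,fx=3,fy=3)
t=dict(np.load("pics/top4.npz")); o2=cv2.resize(t["image"][120:230,145:325,::-1],None,fx=2.5,fy=2.5); cv2.imwrite("pics/t4.png",o2)
```

```text
tool y angle 0.02 tilt [-0. -0. -1.] F [-0.16 -6.43  2.11] pos [642.1 -48.2  49.1] t 10.0 open 59.90786800735891
top 246 [[624.0, 83.5], [690.7000122070312, 82.9000015258789], [691.2000122070312, 134.5], [624.5, 135.10000610351562]]
scene 469 [[590.2000122070312, 135.10000610351562], [593.2000122070312, -0.699999988079071], [694.2000122070312, 1.600000023841858], [691.2000122070312, 137.3000030517578]]
```

View pics/t4.png

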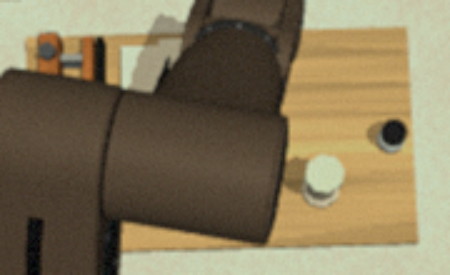

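The thin end (crop (122,65)) is now near y≈135 and about 25 mm short of the rubber, aligned with the board. From here I'll go slower.

Emit:
step_arm(
  steps=[
    [[0.3, 0, 0], [0, 0, 0], 0.4],
    [[0.5, 0, 0], [0, 0, 0], 0.4],
    [[0.7, 0, 0], [0, 0, 0], 0.4],
    [[0.9, 0, 0], [0, 0, 0], 0.4],
    [[1.1, 0, 0], [0, 0, 0], 0.4],
    [[1.3, 0, 0], [0, 0, 0], 0.4],
    [[1.4, 0, 0], [0, 0, 0], 0.4],
    [[1.5, 0, 0], [0, 0, 0], 0.4],
    [[1.6, 0, 0], [0, 0, 0], 0.4],
  ],
)

```text
time: 11.0
ee_pos: [641.9, -32.1, 49.0]
tool_rot: [-2.199, -2.244, 0.0]
force: [-0.0, -5.1, -0.0]
opening: 59.9
gripper_force: 0.0
```

Emit:
step_arm(
  steps=[
    [[0.1, 0, 0], [0, 0, 0], 0.4],
    [[0.2, 0, 0], [0, 0, 0], 0.4],
  ],
)

```text
time: 11.2
ee_pos: [641.8, -30.1, 49.0]
tool_rot: [-2.199, -2.243, -0.0]
force: [-0.6, -3.2, -0.9]
opening: 59.7
gripper_force: 0.0
```

Emit:
step_arm(
  steps=[
    [[0.1, 0, 0], [0, 0, 0], 0.4],
    [[0.2, 0, 0], [0, 0, 0], 0.4],
  ],
)

```text
time: 11.4
ee_pos: [641.8, -28.1, 49.0]
tool_rot: [-2.199, -2.243, -0.0]
force: [-0.4, -3.8, -0.8]
opening: 59.8
gripper_force: 0.0
```

Emit:
step_arm(
  steps=[
    [[0.1, 0, 0], [0, 0, 0], 0.4],
    [[0.15, 0, 0], [0, 0, 0], 0.4],
  ],
)

```text
time: 11.6
ee_pos: [641.8, -26.6, 49.0]
tool_rot: [-2.199, -2.244, -0.0]
force: [0.3, -3.0, -0.9]
opening: 59.6
gripper_force: 0.0
```

Emit:
step_arm(
  steps=[
    [[0.1, 0, 0], [0, 0, 0], 0.4],
    [[0.15, 0, 0], [0, 0, 0], 0.4],
  ],
)

```text
time: 11.8
ee_pos: [641.7, -25.1, 49.1]
tool_rot: [-2.199, -2.243, -0.0]
force: [-0.4, -2.4, -1.1]
opening: 59.5
gripper_force: 0.0
```

Emit:
step_arm(
  steps=[
    [[0.05, 0, 0], [0, 0, 0], 0.4],
    [[0.1, 0, 0], [0, 0, 0], 0.4],
  ],
)

```text
time: 12.0
ee_pos: [641.7, -24.2, 49.1]
tool_rot: [-2.199, -2.243, -0.0]
force: [-0.0, -3.7, -1.5]
opening: 60.0
gripper_force: 0.0
```

Emit:
step_arm(
  steps=[
    [[0.05, 0, 0], [0, 0, 0], 0.4],
    [[0.1, 0, 0], [0, 0, 0], 0.4],
  ],
)

```text
time: 12.2
ee_pos: [641.7, -23.2, 49.1]
tool_rot: [-2.199, -2.243, -0.0]
force: [0.0, -3.6, -1.9]
opening: 59.9
gripper_force: 0.0
```

Emit:
step_arm(
  steps=[
    [[0.05, 0, 0], [0, 0, 0], 0.4],
    [[0.1, 0, 0], [0, 0, 0], 0.4],
  ],
)

```text
time: 12.4
ee_pos: [641.8, -22.4, 49.2]
tool_rot: [2.199, 2.243, 0.0]
force: [0.2, -6.1, -2.2]
opening: 59.9
gripper_force: 0.0
```

Emit:
step_arm(
  steps=[
    [[0.05, 0, 0], [0, 0, 0], 0.4],
    [[0.1, 0, 0], [0, 0, 0], 0.4],
  ],
)

```text
time: 12.6
ee_pos: [642.0, -21.9, 49.3]
tool_rot: [2.198, 2.243, -0.0]
force: [1.2, -8.6, 0.4]
opening: 59.6
gripper_force: 0.0
```

Emit:
step_arm(
  steps=[
    [[0.03, 0, 0], [0, 0, 0], 0.4],
    [[0.05, 0, 0], [0, 0, 0], 0.4],
  ],
)

```text
time: 12.8
ee_pos: [642.0, -21.7, 49.4]
tool_rot: [2.198, 2.243, -0.0]
force: [0.2, -10.2, 0.6]
opening: 59.7
gripper_force: 0.0
```

Emit:
step_arm(
  steps=[
    [[0.03, 0, 0], [0, 0, 0], 0.4],
    [[0.06, 0, 0], [0, 0, 0], 0.4],
  ],
)

```text
time: 13.0
ee_pos: [642.1, -21.3, 49.5]
tool_rot: [2.197, 2.243, -0.0]
force: [0.5, -12.4, 0.9]
opening: 60.1
gripper_force: 0.0
```

Emit:
step_arm(
  steps=[
    [[0, 0, 0], [0, 0, 0], 0.4],
  ],
)

```text
time: 13.1
ee_pos: [642.0, -21.3, 49.5]
tool_rot: [2.198, 2.243, -0.0]
force: [-0.2, -11.8, 0.6]
opening: 59.7
gripper_force: 0.0
```

Emit:
step_arm(
  steps=[
    [[0.02, 0, 0], [0, 0, 0], 0.4],
    [[0.02, 0, 0], [0, 0, 0], 0.4],
    [[0.02, 0, 0], [0, 0, 0], 0.4],
    [[0.02, 0, 0], [0, 0, 0], 0.4],
    [[0.02, 0, 0], [0, 0, 0], 0.4],
  ],
)

```text
time: 13.6
ee_pos: [642.1, -21.2, 49.5]
tool_rot: [2.198, 2.243, -0.0]
force: [-0.1, -11.4, 1.6]
opening: 60.2
gripper_force: 0.0
```

The reading holds at about 11.4 N, so roughly 10 N is on the stop. I'll withdraw gently, then lift and inspect.

Emit:
step_arm(
  steps=[
    [[-0.05, 0, 0], [0, 0, 0], 0.4],
    [[-0.1, 0, 0], [0, 0, 0], 0.4],
    [[-0.2, 0, 0], [0, 0, 0], 0.4],
    [[-0.5, 0, 0], [0, 0, 0], 0.4],
    [[-2, 0, 0], [0, 0, 0], 0.4],
    [[-5, 0, 0], [0, 0, 0], 0.4],
    [[-7, 0, -4], [0, 0, 0], 0.4],
    [[-9, 0, -9], [0, 0, 0], 0.4],
    [[-9, 0, -14], [0, 0, 0], 0.4],
    [[-9, 0, -18], [0, 0, 0], 0.4],
    [[-9, 0, -20], [0, 0, 0], 0.4],
    [[-9, 0, -20], [0, 0, 0], 0.4],
  ],
)

```text
time: 14.8
ee_pos: [644.2, -110.9, 252.8]
tool_rot: [2.196, 2.239, 0.005]
force: [0.1, 0.2, -1.0]
opening: 59.5
gripper_force: 0.0
```

Run:
```python
from h import *
P,im=wcloud(); cv2.imwrite("pics/w5.png",im[:,:,::-1])
k=(P[:,0]>570)&(P[:,0]<720)&(P[:,1]>-60)&(P[:,1]<155)
for lo,hi in((101,111),(71,83),(42,52)):
    A=P[k&(P[:,2]>lo)&(P[:,2]<hi)]
    if len(A)>20: print(lo,len(A),cv2.boxPoints(cv2.minAreaRect(A[:,:2].astype(np.float32))).round(1).tolist())
A=P[(P[:,0]>400)&(P[:,0]<720)&(P[:,1]>140)&(P[:,1]<200)&(P[:,2]>54)&(P[:,2]<66)]
if len(A)>20: print("bar",len(A),cv2.boxPoints(cv2.minAreaRect(A[:,:2].astype(np.float32))).round(1).tolist())
plan([])
```

```text
101 7019 [[591.9000244140625, 46.20000076293945], [593.2000122070312, -10.600000381469727], [693.5999755859375, -8.300000190734863], [692.2999877929688, 48.599998474121094]]
71 1013 [[592.0999755859375, 62.79999923706055], [593.7999877929688, -10.699999809265137], [692.9000244140625, -8.399999618530273], [691.2000122070312, 65.0999984741211]]
42 38 [[620.0, -9.800000190734863], [620.0, -10.0], [693.2000122070312, -8.399999618530273], [693.2000122070312, -8.300000190734863]]
tool y angle 0.02 tilt [ 0.002 -0.    -1.   ] F [-0.05 -0.93 -1.14] pos [ 643.5 -110.7  250.3] t 14.85 open 59.99128175725576
```

View pics/w5.png

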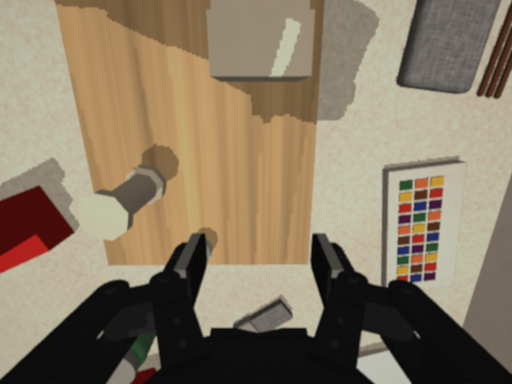

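The block (wrist (262,35)) is square with the board at yaw 0.023, and the column and ink are undisturbed. One last look at the contact.

Run:
```python
from workcell import camera
import cv2
c=camera("scene"); cv2.imwrite("pics/s6.png",cv2.resize(c["image"][150:310,180:420,::-1],None,fx=3.3,fy=3.3,interpolation=cv2.INTER_CUBIC))
```

```text
(no output)
```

View pics/s6.png

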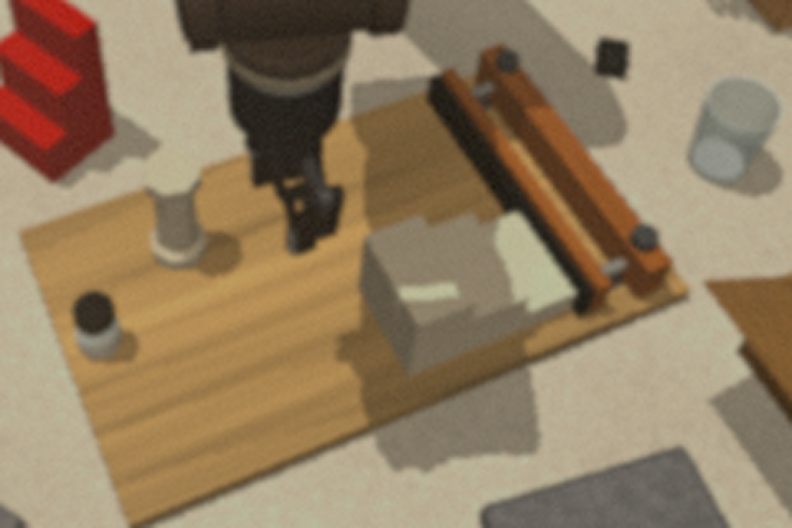

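The thin end bears flush on the black rubber (crop (575,290)). The column, ink, tumbler and stone are in place and the arm is clear.

```bash
python3 -c "
from workcell import env
print(env.finish_job())"
```

```text
the job is handed in; nothing more can be done
None
```

The block was toppled onto its back, slid square against the rubber stop, pressed home with about 10 N (estimated from the wrist force), left touching it, and the job was handed in at about 15 s of the 58 s; the verdict was not shown.

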